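# Release the latched key on the extraction unit

### The arm

A 6-joint arm with a two-finger parallel gripper is mounted at the origin on the work surface. World frame = base frame: x ahead of the robot, y to its left, z up, the work surface at z = 0. Lengths are in m, angles in rad, forces in N, time in s.
With the tool pointing down it reaches from about 0.4 to 0.825 m from the base axis. Payload 7 kg.
Tool frame: the origin (TCP) lies midway between the tips of the shut fingers; the grasp point (between the pads) lies arm.hold_point_z behind it (arm.hold_point_z is the distance from the TCP to the grasp point, in m); z points along the fingers, y is the line along which they close (so a half turn about z gives the same grasp; the last joint's range is limited). The gripper opens to 88 mm and grips with 3 to 60 N. Pads are 19 mm wide; open, the fingers measure 130 mm over their backs; the gripper's body (78 mm by 193 mm) begins 47 mm behind the grasp point.
Start: joints at [1.427, 0.359, 0.012, 0, -1.224, -0.288], TCP at [0.282, 0.613, 0.227] pointing down, gripper open.
Joint ranges: [-3.07, 3.07], [-1.43, 2.12], [-1.02, 1.25], [-3.03, 1.67], [-3.05, -0], [-3.03, 3.03]. Speed limits (rad/s): [2.39, 2.39, 3.01, 3.14, 3.14, 3.14].

### API

Orientations are given as [roll, pitch, yaw] about the fixed x, y, z axes, in that order (R = Rz(yaw) Ry(pitch) Rx(roll)).
In Python, from station import arm gives the robot as it stands.
- The arm moves only by the shell command python3 -m crank 'ROWS' [OPENING] [FORCE]. ROWS is JSON, a list that holds one entry, the list of rows, each a list of 4 numbers: the shift along the tool's x, y, z in units of 25 mm (1.0 is 25 mm), then the turn about the tool's z in units of 5 degrees (1.0 is 5 degrees). A call has 1 to 12 rows; each row is the pose to reach, as a shift and turn from the pose commanded when the call began, along the tool's axes at that moment; what a row does not reach only later rows make up. A row lasts 1/8 s, in which the tool goes at most 62.5 mm and 10.7 degrees, less where a joint would pass 70% of its speed; a pose out of reach is approached as far as the arm can. A call with a gripper value outside its range is refused whole. OPENING is the closure, from 0 (fully open) to 1 (shut), set as the call begins (- or left out, the last holds). The fingers move at their own pace and stop on an object; FORCE is the grip in N (left out, the last holds). Time passes only in rows, so rows that repeat a pose let the fingers close. It gives the time, the measured TCP pose, the force, the opening and the grip force at its end, in the units of the state.
- arm.get_state(): the state, without advancing time (a new reading comes with each control period).
- arm.grab_frame(name): name is "scene" or "top" or "wrist"; returns (picture, depth): 420x560x3 uint8, red, green, blue; 420x560 float32, m along the optical axis (not along the pixel's ray), 0 where there is no reading.
- arm.get_calibration(name): a dict with "mtx" (3x3 intrinsics, pixels), "R" (3x3) and "t" (3): a world point X has camera coordinates R X + t; the wrist camera has in their place "mount" (4x4, takes a point from camera to tool coordinates, whose origin is the TCP and whose axes are the flange's). Camera axes: x right, y down, z forward; pixel columns grow to the right and rows downward; lengths in m; the calibration is good to about 2 mm. The wrist camera is an equidistant fisheye: a pixel r from the principal point sees the ray r / f radians off the axis. A picture is of the moment at which its call begins: read the wrist's pose just before it. get_calibration takes no time and is no camera call.
- arm.job_done(): hands the job in; it is judged then, once.
Trained networks look in the newest picture that a camera, given by its name, has taken for a name from the list of things; names that differ only in an ending like _2 or _b are one class to them, and where a whole thing is asked for, a point or a joint stands for the part that bears it (a point fixed in the world has none). Each returns a list of dicts, best first, with "score" (0 to 1); they miss things now and then, are a little off and sometimes report something else, mostly with a low value. They report only what shows in the picture. A call takes as long as a camera call.
- arm.recognise(thing, camera): "extent" ([left, top, width, height] in pixels, round what is visible of it).
- arm.trace(thing, camera): "mask" (420x560 bool, what is visible of it) and "extent" ([left, top, width, height] in pixels, round what is visible of it).
The state is a dict: "t": time; "q": joint angles; "qd": joint speeds; "joint_efforts": joint torques, N m; "eef_pos": TCP position; "ee_rot": TCP orientation; "force": force on the tool from outside, world axes, zero at the start; "moment": the same for the moment, N m; "width": finger opening in m; "gripper_force": force on a finger pad.
Only numpy, scipy, OpenCV 4.12 (cv2) and the standard library are available. Lean on these libraries where they do the work, as an engineer would, in place of code of your own. Each camera call takes 0.05 s, during which the arm holds its last target. There are 200 camera calls.

### The job

One of the four identical keys on the white extraction unit has been left latched; they all look alike, so tap them lightly with the fingertips to feel which one is firm while the others are springy. Press that latched key until its catch lets go, then take the hand away so that it pops up and stays standing above the other three. Do not push any springy key right down, lift nothing, and leave the dental model, the jar and the shade tray where they are.

Things in the scene. Friction and masses are not known exactly. Their poses are not given: they have to be found in the camera images.
- unit: control unit of the bench dust extraction, fixed to the bench: low white box 130 mm deep (its x) by 290 mm wide (its y), origin at the centre of its underside, z up; its grey flat top is 50 mm above the bench. Four identical keys stand in one row along its y axis, 66 mm from centre to centre. It is turned by up to about 23 degrees.
- key1_top (a point): centre of the top face of a pale grey square key, 40 x 40 mm with a short teal bar on it; the end key at +y of the unit, leftmost as seen from the robot, 99 mm from the unit's middle. Moves straight up and down. At the start all four tops are level, 64 mm above the bench (14 mm above the unit's top), and look alike; which key is latched changes from time to time.
- key2_top (a point): centre of the top face of a pale grey square key, 40 x 40 mm with a short teal bar on it; second from the left, 33 mm from the middle. Moves straight up and down. At the start all four tops are level, 64 mm above the bench (14 mm above the unit's top), and look alike; which key is latched changes from time to time.
- key3_top (a point): centre of the top face of a pale grey square key, 40 x 40 mm with a short teal bar on it; third from the left, 33 mm from the middle on the -y side. Moves straight up and down. At the start all four tops are level, 64 mm above the bench (14 mm above the unit's top), and look alike; which key is latched changes from time to time.
- key4_top (a point): centre of the top face of a pale grey square key, 40 x 40 mm with a short teal bar on it; the rightmost key, 99 mm from the middle. Moves straight up and down. At the start all four tops are level, 64 mm above the bench (14 mm above the unit's top), and look alike; which key is latched changes from time to time.
- row_mid (a point): middle of the key row, on the unit's top, 50 mm above the bench. How a key that is NOT latched behaves: springy, it yields from about 2 N, has sunk 5 mm at under 3 N, is right down after 10 mm at about 3.5 N, and springs back to its level when let go.
- row_front (a point): middle of the unit's front edge (the long side towards the robot), 65 mm from the row, 50 mm above the bench. How the LATCHED key behaves: firm, it moves less than 1 mm under 5 N; at about 8 N it gives, within 3 to 5 mm the catch is off and it meets a hard stop; when let go it rises until its top is 74 mm above the bench.
- model_mid (a point): loose plaster dental model, 66 x 70 mm, 32 mm high, arch of white teeth on a cream base; point in its middle, 16 mm above the bench. To be left alone
- jar_mid (a point): loose amber jar with blue lid, 48 mm across, 55 mm high; point half-way up. To be left alone
- shade_tray_mid (a point): loose white tray of tooth-shade samples, 60 x 90 mm, 22 mm high; point half-way up. To be left alone

How it is judged:
At the end, for the whole second after the job is handed in: One key has popped up: its top stands more than 71.5 mm above the bench (fully out is 74 mm), and the other three are back at their level (tops above 61.5 mm) (height (world z) of any of key1_top, key2_top, key3_top, key4_top above 0.0715 m and height (world z) of each of key1_top, key2_top, key3_top, key4_top above 0.0615 m); the robot touches nothing.
It fails at once if a springy key was pushed right down (more than about 8 mm below its starting level) (height (world z) of any of key1_top, key2_top, key3_top, key4_top below 0.0562 m).
It fails at once if the dental model, the jar or the shade tray was moved by more than 20 mm, lifted by more than 10 mm or upset (distance of any of model_mid, jar_mid, shade_tray_mid from where it was at the start of the episode above 0.02 m or height (world z) of model_mid above 0.026 m or height (world z) of jar_mid above 0.0375 m or height (world z) of shade_tray_mid above 0.021 m or angle between any of model_mid, jar_mid, shade_tray_mid's own z axis and vertical above 0.5 rad).
It also fails if it takes over 51 s, if anything falls off the work surface, if the arm or the gripper's body presses on something with over 40 N, if the wrist force passes 120 N, or if a joint passes its speed limit or range.

## Working session

There is one attempt and no reset: what is moved stays moved. The work goes in short steps, Python scripts to look and compute and a shell command to move; the robot and the scene stay as the last step left them, time stands still between calls to the robot, and variables do not carry over. Pictures are saved under pics/ and viewed, at most 10 in all, crops included, and the job is handed in when it is done.

```bash
mkdir -p pics; ls; cat > h.py <<'E'
import numpy as np,cv2
from station import arm
def world(cam,d,u,v):
    c=arm.get_calibration(cam);K=np.array(c['mtx']);R=np.array(c['R']);t=np.array(c['t'])
    z=d[v,u];p=np.stack([(u-K[0,2])/K[0,0]*z,(v-K[1,2])/K[1,1]*z,z],-1)
    return (p-t)@R
E
python3 - <<'E'
from h import *
s=arm.get_state();print(s)
im,d=arm.grab_frame('top');cv2.imwrite('pics/top.png',im[:,:,::-1])
np.save('d.npy',d);np.save('im.npy',im)
for n in ['unit','key1_top','model_mid','jar_mid','shade_tray_mid']:
    for r in arm.trace(n,'top')[:5]:
        m=r['mask']&(d>0);v,u=np.nonzero(m)
        if len(v)==0: print(n,r['score'],'empty');continue
        p=world('top',d,u,v);print(n,round(r['score'],2),r['extent'],len(v),np.median(p,0).round(4),p.min(0).round(3),p.max(0).round(3))
E
```

```text
pics
{'t': 0.0, 'q': array([ 1.42710831e+00,  3.59344617e-01,  1.10685939e-02, -3.42045338e-04,
       -1.22410003e+00, -2.88099587e-01]), 'qd': array([-0.00072189,  0.00015459,  0.00156554, -0.00026204, -0.00084137,
       -0.00018646]), 'joint_efforts': array([ 5.00635906e-04, -5.82717168e+01,  2.93061858e+01,  6.99752882e+00,
        6.89646535e-03, -1.58378393e-04]), 'eef_pos': array([0.28230756, 0.61259439, 0.22565572]), 'ee_rot': array([ 3.13998667e+00, -1.40593914e-04, -4.31903974e-01]), 'force': array([-0.06126534,  0.52191764,  0.60687382]), 'moment': array([ 0.01688009, -0.04342509,  0.00132274]), 'gripper_force': 0.0, 'width': 0.08780670716894387}
unit 0.65 [307.2, 258.1, 130.9, 57.0] 7695 [ 0.4923 -0.097   0.0489] [ 0.41  -0.263 -0.005] [0.586 0.053 0.07 ]
model_mid 0.75 [333.6, 219.5, 37.4, 32.3] 808 [ 0.6108 -0.0362  0.0199] [ 0.57  -0.079 -0.002] [0.654 0.005 0.036]
jar_mid 0.75 [399.1, 212.2, 23.0, 23.5] 427 [ 0.6542 -0.1711  0.0529] [ 0.636 -0.197 -0.002] [ 0.678 -0.153  0.06 ]
shade_tray_mid 0.68 [242.6, 264.7, 43.5, 34.9] 1028 [0.472  0.1481 0.0112] [ 0.429  0.097 -0.005] [0.517 0.198 0.026]
```

View pics/top.png

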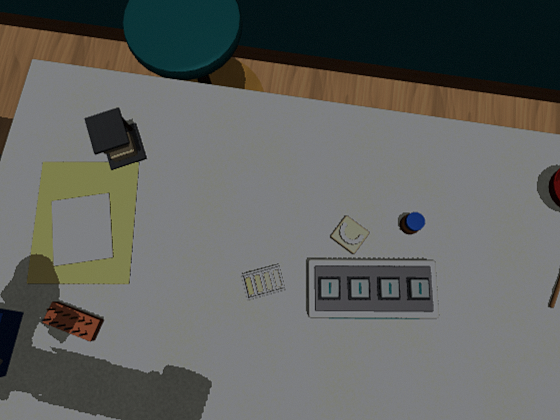

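The picture shows the four keys at about (330,288), (360,288), (389,288) and (419,288). The model is at (350,234), the jar at (413,223) and the tray at (264,281). Next I'll fit the row.

```bash
python3 - <<'E'
from h import *
d=np.load('d.npy')
v,u=np.mgrid[255:322,300:445];v=v.ravel();u=u.ravel()
p=world('top',d,u,v)
m=((p[:,2]>0.058)&(p[:,2]<.075)).reshape(67,145).astype(np.uint8)
n,l,st,c=cv2.connectedComponentsWithStats(m)
C=[]
for i in range(1,n):
    if st[i,4]>100:
        q=p[(l==i).ravel()];C.append(np.r_[(q[:,:2].min(0)+q[:,:2].max(0))/2,q.mean(0)]);print(st[i],C[-1].round(4))
g=arm.get_state();print(g['eef_pos'],g['ee_rot'])
t=(p[:,2]>.043)&(p[:,2]<.056);print(cv2.minAreaRect(p[t][:,:2].astype(np.float32)))
E
```

```text
[ 21  23  18  19 332] [ 4.795e-01 -3.000e-04  4.799e-01 -3.000e-04  6.310e-02]
[ 50  24  19  18 328] [ 0.4894 -0.0649  0.4893 -0.0652  0.0631]
[ 80  24  20  18 327] [ 0.4993 -0.1304  0.4993 -0.1301  0.0632]
[110  24  20  19 336] [ 0.5092 -0.1961  0.5091 -0.1953  0.063 ]
[0.28243936 0.61286778 0.22621052] [ 3.14098625e+00 -6.67163775e-05 -4.31865155e-01]
((0.4934195578098297, -0.09801283478736877), (0.12977564334869385, 0.28818464279174805), 8.700984954833984)
```

Spacing comes out at 65.7 mm with the row yawed 8.5°, as expected. I'll go above key 1, shutting the fingers and aligning the tool.

```bash
python3 -m crank '[[[2,2,0,-1],[4,4,0,-2],[6,6.5,0,-3],[8,8.7,0,-4],[10,10.8,0,-5],[12,13,0,-6],[14,15.2,0,-6.6],[16,17.3,0,-6.6],[17.46,18.95,0,-6.6],[17.46,18.95,0,-6.6],[17.46,18.95,0,-6.6],[17.46,18.95,0,-6.6]]]' 1 20
```

```text
t: 1.8
eef_pos: [0.4808, -0.0014, 0.2265]
ee_rot: [3.142, 0.0, 0.141]
force: [-0.2, 0.5, -0.6]
width: 0.0005
gripper_force: 0.0
```

```bash
python3 -m crank '[[[0,0,2,0.1],[0,0,4,0.1],[0,0,5.5,0.1],[0,0,6,0.1],[0,0,6.1,0.1],[0,0,6.1,0.1]]]'
```

```text
t: 2.55
eef_pos: [0.4816, 0.0007, 0.0753]
ee_rot: [-3.141, -0.002, 0.136]
force: [0.0, -0.6, 0.2]
width: 0.0008
gripper_force: 0.0
```

```bash
python3 - <<'E'
from h import *
im,d=arm.grab_frame('scene');cv2.imwrite('pics/s1.png',im[:,:,::-1])
E
```

```text
(no output)
```

View pics/s1.png

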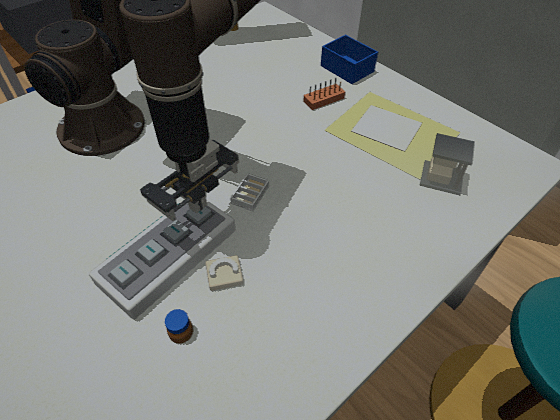

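The fingertips stand over key 1, at about (200,207). Now I'll tap.

```bash
python3 -m crank '[[[0,0,0.3,0],[0,0,0.4,0],[0,0,0.45,0],[0,0,0.5,0],[0,0,0.5,0],[0,0,0.5,0]]]'; python3 -m crank '[[[0,0,0.04,0],[0,0,0.08,0],[0,0,0.08,0],[0,0,0.08,0]]]'
```

```text
t: 3.35
eef_pos: [0.4806, 0.0001, 0.0616]
ee_rot: [3.142, 0.0, 0.135]
force: [-1.1, 1.2, 2.2]
width: 0.0005
gripper_force: 1.1
t: 3.85
eef_pos: [0.4807, 0.0001, 0.0596]
ee_rot: [3.142, 0.0, 0.135]
force: [-2.0, 0.3, 1.9]
width: 0.0002
gripper_force: 1.3
```

Key 1 is springy: 2 N at 4 mm down. On to key 2.

```bash
python3 -m crank '[[[0,0,-0.3,0],[0,0,-0.7,0],[0,0.6,-0.8,0],[0,1.5,-0.8,0],[0,2.4,-0.8,0],[0,2.64,-0.7,0],[0,2.64,-0.5,0],[0,2.64,-0.3,0],[0,2.64,-0.1,0],[0,2.64,-0.1,0],[0,2.64,-0.1,0]]]'; python3 -m crank '[[[0,0,0.04,0],[0,0,0.08,0],[0,0,0.08,0],[0,0,0.08,0]]]'
```

```text
t: 5.22
eef_pos: [0.4894, -0.065, 0.062]
ee_rot: [-3.142, 0.0, 0.136]
force: [-0.8, 0.7, 3.2]
width: 0.0002
gripper_force: 1.6
t: 5.72
eef_pos: [0.4895, -0.065, 0.0604]
ee_rot: [-3.141, -0.0, 0.136]
force: [-2.9, 1.6, 8.0]
width: 0.0006
gripper_force: 3.9
```

Key 2 is firm, at 8 N against 2 N for key 1. I'll press on through the catch in small steps.

```bash
python3 -m crank '[[[0,0,0.04,0],[0,0,0.08,0],[0,0,0.08,0]]]'; python3 -m crank '[[[0,0,0.04,0],[0,0,0.04,0]]]'
```

```text
t: 6.1
eef_pos: [0.4895, -0.065, 0.0587]
ee_rot: [-3.141, -0.0, 0.136]
force: [-5.9, 2.8, 12.8]
width: 0.0006
gripper_force: 6.3
t: 6.35
eef_pos: [0.4895, -0.065, 0.0586]
ee_rot: [3.142, -0.0, 0.136]
force: [-8.9, 4.4, 23.5]
width: 0.0003
gripper_force: 11.8
```

Force has climbed to 23.5 N with the height steady at 58.6 mm, so this is the hard stop. I'll release straight up and look.

```bash
python3 -m crank '[[[0,0,-0.5,0],[0,0,-1.5,0],[0,0,-3,0],[0,0,-5,0],[0,0,-6,0],[-2,0,-6,0],[-2,0,-6,0],[-2,0,-6,0]]]'; python3 - <<'E'
from h import *
im,d=arm.grab_frame('scene')
C=[(.4797,0),(.4893,-.065),(.4993,-.1302),(.5091,-.1957)]
c=arm.get_calibration('scene');K=np.array(c['mtx']);R=np.array(c['R']);t=np.array(c['t'])
v,u=np.mgrid[0:420,0:560]
p=world('scene',d,u.ravel(),v.ravel())
for a in C:
    m=(np.hypot(p[:,0]-a[0],p[:,1]-a[1])<.012)&(p[:,2]<.1);print(m.sum(),np.median(p[m,2]).round(4) if m.any() else None)
cv2.imwrite('pics/s2.png',im[150:320,60:290,::-1].repeat(3,0).repeat(3,1))
E
```

```text
t: 7.35
eef_pos: [0.4403, -0.072, 0.2074]
ee_rot: [-3.142, -0.001, 0.136]
force: [0.4, 0.6, 0.3]
width: 0.0005
gripper_force: 0.0
72 0.0645
81 0.0743
93 0.0646
100 0.0644
```

View pics/s2.png

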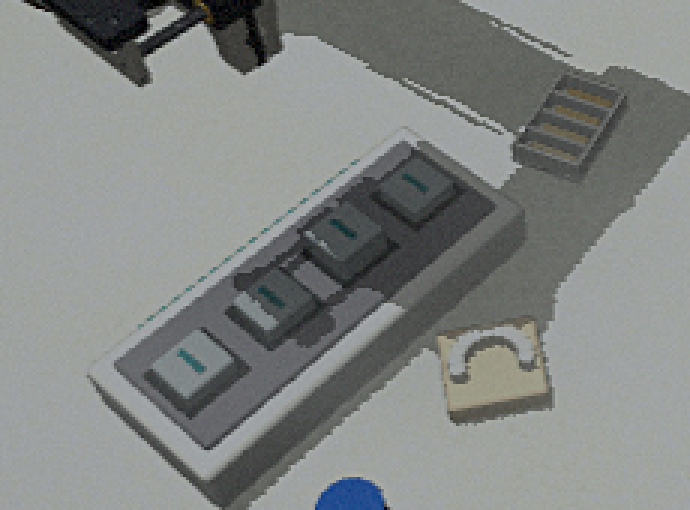

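The crop shows key 2, at about (345,235), standing higher than the others. Depth puts it at 74.3 mm and the other three at about 64.5 mm, with the hand clear of everything.

```bash
python3 -c "
from station import arm
print(arm.job_done())"
```

```text
the job is handed in; nothing more can be done
None
```

Key 2 (second from the left) was the latched one; I pressed it until its catch let go, it now stands at about 74 mm with the other three at about 64.5 mm, the hand is clear, and the job is handed in (no verdict was returned).

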